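# Plug in the pump relay and hold the guard open for the reset

## Task

Put the filling pump back into service: plug the blue relay fully home into the empty white socket block and let go of it, with the control box's guard still shut. Then lift the control box's spring-loaded guard by its red bar and hold it still at 60 degrees open (within 5 degrees), so that the attendant can reach the reset buttons: finish while still holding it there, do not let go. Leave the yellow relay and the other loose things where they are.

Things in the scene. Friction and masses are not known exactly. Their poses are not given: they have to be found in the camera images.
- relay: The blue relay, a loose block plug of about 90 g standing upright on its foot, 70 mm tall. Foot: black with brass end, 30 mm (own x) by 22 mm (own y) by 22 mm tall. Above it the blue body, 44 mm (x) by 34 mm (y), from 22 to 70 mm above the underside; a small white mark on top. Origin: centre of the foot's underside; z up. It fits the socket either way round (half turn), not a quarter turn.
- socket_mouth (a point): Centre of the rectangular hole in the top of the fixed white socket block (block 100 mm in x, 90 mm in y, 50 mm high). The hole is 33 mm along its x and 25 mm along its y, slightly chamfered, 27 mm deep. This point lies level with the block's top (50 mm above the counter); axes are those of the block, z up. Fully home, the relay's blue body rests on the block's top and its origin is 22 mm below this point.
- socket: The fixed white socket block; origin at the centre of its underside, axes as for the mouth.
- guard_box: The fixed grey control box, 150 mm (own x) by 160 mm (own y) by 90 mm high, with three reset buttons under a hinged guard. Origin: centre of its underside. Its own -x side, with the red bar, roughly faces the robot; the hinge is along its +x top edge.
- guard (a joint): Opening angle of the guard in rad: 0 shut (level), 1.047 = 60 degrees, stop at 1.75. The guard weighs 300 g and has a closing spring; it falls shut from any angle if let go. Holding it by the bar at 60 degrees takes about 2 N.
- guard_handle (a point): Middle of the red round bar (12 mm thick, 110 mm long, parallel to the hinge, so along the box's y) in front of the guard's free edge, in the plane of the guard: 198 mm from the hinge line and, when shut, 94 mm above the counter. Clear gap of 39 mm between the bar and the guard's edge (and to the box's front wall), open above and below. Axes turn with the guard; x points from the bar to the hinge.
- guard_hinge (a point): Point on the hinge axis, midway along it, 94 mm above the counter and 78 mm from the box's centre towards its +x. The hinge axis runs along the box's y; opening raises the bar and carries it towards the hinge.
- relay_yellow: A yellow relay of the same size and shape as the blue one, standing upright; leave it. Origin: centre of its underside.
- cap_a: Loose blue jug cap, 58 mm across, 22 mm high; leave it. Origin under its centre.
- cap_b: Another loose blue jug cap, the same; leave it.
- cup: Loose steel cup, 76 mm across, 100 mm high; leave it. Origin under its centre.
- bottle: Loose white bottle with red cap, 66 mm across, 190 mm tall; leave it. Origin under its centre.
- screwdriver: Loose screwdriver lying on the counter; leave it. Origin under its middle.
Mind the look-alikes: they are no part of the job. What is shaped like the socket but turquoise is not meant.

How it is judged:
By the outcome, as a careful person would: the job done as asked, in the order asked, and still so for the second after the job is handed in, while the arm keeps its last pose, push and grip.
It also fails if it takes over 72 s, if anything falls off the work surface, if the arm or the gripper's body presses on something with over 40 N, if the wrist force passes 120 N, or if a joint passes its speed limit or range.

## Robot

A 7-joint arm with a two-finger parallel gripper is mounted at the origin on the work surface. World frame = base frame: x ahead of the robot, y to its left, z up, the work surface at z = 0. Lengths are in mm, angles in rad, forces in N, time in s.
With the tool pointing down it reaches from about 350 to 900 mm from the base axis. Payload 19.9 kg.
Tool frame: the origin (TCP) lies at the very end of the fingers, on their centre line; the grasp point (between the pads) lies 19 mm behind it; x points along the fingers, y is the direction in which the jaws open and shut, and the axes are right-handed (so a half turn about x gives the same grasp; the last joint's range is limited). The gripper opens to 94 mm and grips with 3 to 60 N. Pads are 16 mm wide; open, the fingers measure 119 mm over their backs; the gripper's body (75 mm by 177 mm) begins 78 mm behind the grasp point.
Start: joints at [1.173, 0.417, -0.01, 1.614, 0.005, 1.111, -0.053], TCP at [217.705, -585.835, 205.425] pointing down, gripper open.
Joint ranges: [-2.81, 2.81], [-0.39, 2.02], [-1.27, 1.25], [0.06, 2.57], [-1.19, 4.33], [0.19, 2], [-2.82, 2.82]. Speed limits (rad/s): [1.89, 1.89, 2.39, 2.39, 3.01, 3.01, 3.01].

## Interface

Orientations are given as a unit quaternion [w, x, y, z].
In Python, from workcell import * gives the robot as it stands. The module is installed in compiled form; this text tells all that it offers. Calls block until the motion is done:
- move_ptp(position, orientation): joint-space move of the TCP to a pose.
- move_linear(position, rot=None, max_speed=150): straight line of the TCP; rot=None keeps the orientation; max_speed is the mean speed in mm/s.
- movej(angles): joint-space move.
- grip(opening, force=None): finger opening in mm; force is the grip in N (None keeps the last); returns when the fingers have stopped.
- sleep(seconds).
- inverse_kinematics(position, orientation): joint angles nearest the present ones, or None.
- sense(): the state.
- get_image(name): name is "side" or "top" or "wrist"; returns a dict with "frame" (384x512x3 uint8, red, green, blue), "depth" (384x512 float32, mm along the optical axis (not along the pixel's ray), 0 where there is no reading), "fov_y" (degrees; the focal length in pixels is half the picture's height over the tangent of half this angle, whatever the lens; pixels are square), "cx", "cy" (the principal point, pixels), "distortion" ([k1, k2, p1, p2, k3] as OpenCV has them; the pictures are not rectified), "rvec" (rotation vector, rad) and "tvec" (3), from world to camera coordinates, as OpenCV has them. Camera axes: x right, y down, z forward; pixel columns grow to the right and rows downward; lengths in mm; the calibration is good to about 2 mm. A picture is of the moment at which its call begins.
A pose or a line that the arm cannot do raises PlanningError and nothing moves.
- sign_off(): hands the job in, once; it reports no verdict.
Trained networks look in a picture, given as the dict that the camera call returned (one of the last four; its "shot" number tells which), for a name from the list of things; names that differ only in an ending like _2 or _b are one class to them, and where a whole thing is asked for, a point or a joint stands for the part that bears it (a point fixed in the world has none). Each returns a list of dicts, best first, with "score" (0 to 1); they miss things now and then, are a little off and sometimes report something else, mostly with a low value. They report only what shows in the picture. A call takes as long as a camera call. They do not tell look-alikes from the thing itself.
- find_in(query, picture): "rect" ([centre column, centre row, width, height] in pixels, round what is visible of it).
- outline_of(query, picture): "pixels" (384x512 bool, what is visible of it) and "rect" ([centre column, centre row, width, height] in pixels, round what is visible of it).
- place_of(query, picture): "point" ([column, row] in pixels: a listed point, or the origin of a listed thing).
The state is a dict: "time_s": time; "qpos": joint angles; "joint_velocities": joint speeds; "joint_torque": joint torques, N m; "eef_pos": TCP position; "tool_rot": TCP orientation; "force": force on the tool from outside, world axes, zero at the start; "moment": the same for the moment, N m; "gripper_width": finger opening in mm.
Only numpy, scipy, OpenCV 4.12 (cv2) and the standard library are available. Lean on these libraries where they do the work, as an engineer would, in place of code of your own. Each camera call takes 0.05 s, during which the arm holds its last target. There are 200 camera calls.

## Working session

There is one attempt and no reset: what is moved stays moved. The work goes in short steps, each a Python script; the robot and the scene stay as the last script left them, time stands still between calls to the robot, and variables do not carry over. Pictures are saved under pics/ and viewed, about 8 in all and at most 12, crops included, and the job is handed in when it is done.

```bash
mkdir -p pics
cat > h.py <<'E'
from workcell import *
import numpy as np, cv2
from scipy.spatial.transform import Rotation as R
def K(p):
    f=p["frame"].shape[0]/2/np.tan(np.radians(p["fov_y"])/2)
    return np.array([[f,0,p["cx"]],[0,f,p["cy"]],[0,0,1]])
def cam(p):
    Rm=cv2.Rodrigues(np.array(p["rvec"],float))[0]; return Rm,np.array(p["tvec"],float).ravel()
def rays(p,px):
    px=np.array(px,float).reshape(-1,1,2)
    n=cv2.undistortPoints(px,K(p),np.array(p["distortion"],float)).reshape(-1,2)
    return np.c_[n,np.ones(len(n))]
def onplane(p,px,z):
    Rm,t=cam(p); d=rays(p,px)@Rm; o=-Rm.T@t
    return o+d*((z-o[2])/d[:,2])[:,None]
def cloud(p,mask=None):
    m=p["depth"]>0
    if mask is not None: m&=mask
    v,u=np.nonzero(m); Rm,t=cam(p)
    return (rays(p,np.c_[u,v])*p["depth"][v,u][:,None]-t)@Rm, np.c_[u,v]
def proj(p,X):
    return cv2.projectPoints(np.array(X,float).reshape(-1,1,3),np.array(p["rvec"],float),np.array(p["tvec"],float),K(p),np.array(p["distortion"],float))[0].reshape(-1,2)
def save(p,n): cv2.imwrite(f"pics/{n}.png",p["frame"][:,:,::-1])
def down(yaw):  # tool x down, tool y (jaw) at yaw in world xy
    x=np.array([0,0,-1.]); y=np.array([np.cos(yaw),np.sin(yaw),0]); z=np.cross(x,y)
    q=R.from_matrix(np.c_[x,y,z]).as_quat(); return [q[3],q[0],q[1],q[2]]
E
python3 - <<'E'
from h import *
ps={n:get_image(n) for n in("top","side")}
cv2.imwrite("pics/a.png",np.vstack([ps["top"]["frame"],ps["side"]["frame"]])[:,:,::-1])
for n,p in ps.items():
    Rm,t=cam(p); print(n,"cam at",-Rm.T@t)
    for q in("relay","socket_mouth","guard_box","guard_handle","guard_hinge"):
        for r in place_of(q,p)[:3]:
            z={"relay":0,"socket_mouth":50,"guard_box":0}.get(q,94)
            print(n,q,r["score"],np.round(r["point"]),onplane(p,r["point"],z)[0].round())
print(sense())
E
```

```text
top cam at [ 504.95084629   -3.93830032 1222.37935283]
top relay 0.66 [256. 234.] [479. -11.   0.]
top relay 0.65 [111. 200.] [582. 475.   0.]
top socket_mouth 0.82 [333. 250.] [ 435. -255.   50.]
top socket_mouth 0.79 [325. 194.] [ 609. -227.   50.]
top guard_box 0.64 [180. 198.] [592. 243.   0.]
top guard_box 0.24 [322. 192.] [ 620. -228.    0.]
top guard_handle 0.77 [167. 237.] [467. 259.  94.]
top guard_handle 0.51 [224. 158.] [713.  93.  94.]
top guard_hinge 0.91 [175. 174.] [659. 241.  94.]
side cam at [ -87.01303305  709.43351703 1161.53298643]
side relay 0.74 [271. 232.] [489.   4.   0.]
side socket_mouth 0.83 [287. 167.] [ 607. -214.   50.]
side socket_mouth 0.67 [333. 187.] [ 435. -242.   50.]
side guard_box 0.68 [196. 260.] [585. 237.   0.]
side guard_handle 0.96 [220. 269.] [458. 252.  94.]
side guard_hinge 0.74 [176. 222.] [671. 226.  94.]
side guard_hinge 0.33 [194. 260.] [532. 279.  94.]
{'time_s': 0.6, 'qpos': array([ 1.17352754,  0.41738604, -0.01027864,  1.61362072,  0.0047057 ,
        1.11069526, -0.05301222]), 'joint_velocities': array([-4.27679259e-04, -1.00852182e-03,  1.21329169e-03, -9.51319057e-04,
        5.44809224e-05, -1.12933356e-03,  1.01514909e-03]), 'joint_torque': array([ 1.02336446e-03, -8.50720811e+01,  6.39429074e-01, -4.26169431e+01,
       -4.86810145e-02,  1.37351497e-02, -1.60114217e-05]), 'eef_pos': array([ 217.67201644, -585.83914403,  205.42519037]), 'tool_rot': array([-0.12508648, -0.69592647, -0.1251373 ,  0.69597441]), 'force': array([ 0.29601983, -0.16817705,  0.53453014]), 'moment': array([0.01964639, 0.0414666 , 0.00565608]), 'gripper_width': 94.16452470378918}
```

```bash
python3 -c "
import cv2;a=cv2.imread('pics/a.png');cv2.imwrite('pics/b.png',cv2.resize(a,(450,600)) if 0 else cv2.hconcat([cv2.resize(a[:384],(400,300)),cv2.resize(a[384:],(400,300))]))"
```

```text
(no output)
```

View pics/b.png

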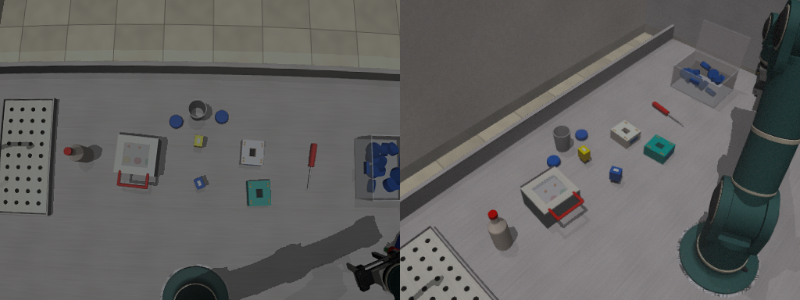

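```bash
python3 -c "
import cv2;a=cv2.imread('pics/a.png');cv2.imwrite('pics/c.png',cv2.resize(a[120:310,90:390],(800,507)))"
```

```text
(no output)
```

View pics/c.png

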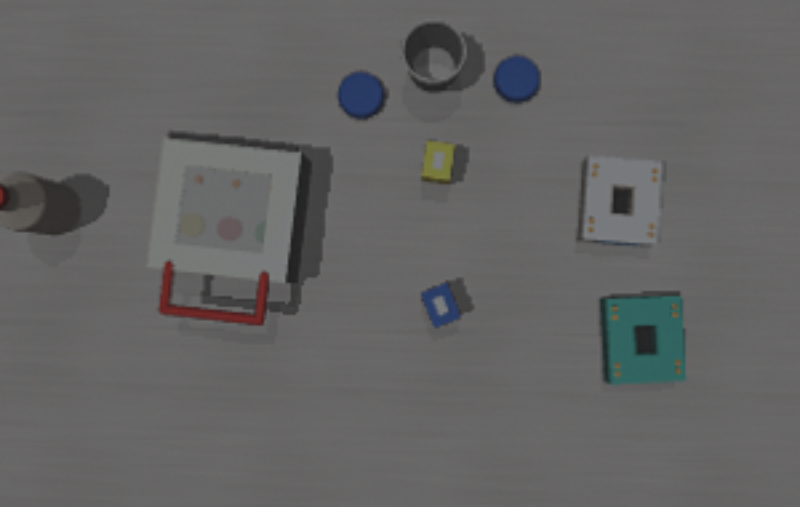

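The white socket is at about (609,-227), the turquoise look-alike at about (435,-250), the blue relay at about (485,-5) with its long axis turned about 23°, and the red bar at about (460,256). Next I go above the relay and look from close by.

```bash
cat >> h.py <<'E'
def rect_top(p,colour,zlo,zhi,near,rad=90):
    """min-area rect of points of a colour in a height band: centre, yaw of long axis, sizes"""
    f=p["frame"].astype(int); h=cv2.cvtColor(p["frame"],cv2.COLOR_RGB2HSV).astype(int)
    m={"blue":(h[...,0]>100)&(h[...,0]<130)&(h[...,1]>100),"any":np.ones(f.shape[:2],bool)}[colour]
    X,uv=cloud(p,m); k=(X[:,2]>zlo)&(X[:,2]<zhi)&(np.hypot(*(X[:,:2]-near).T)<rad); X=X[k]
    c,s,a=cv2.minAreaRect(X[:,:2].astype(np.float32)); 
    if s[0]<s[1]: s=s[::-1]; a+=90
    return np.array(c),(a+90)%180-90,s,np.median(X[:,2]),len(X)
def goto(pos,yaw):
    q0=sense()["qpos"]; best=None
    for y in (yaw,yaw+np.pi):
        q=inverse_kinematics(pos,down(y))
        if q is not None and (best is None or abs(q[6])<abs(best[0][6])): best=(q,y)
    move_ptp(pos,down(best[1])); return best[1]
E
python3 - <<'E'
from h import *
y=goto([470,-10,300],np.radians(113)); print(np.degrees(y),sense()["qpos"].round(2),sense()["time_s"])
p=get_image("wrist"); save(p,"w1"); Rm,t=cam(p); print(-Rm.T@t, Rm[2])
try: print(rect_top(p,"blue",60,80,[485,-5]))
except Exception as e: print(e)
print([ (r["score"],onplane(p,r["point"],0)[0].round(1)) for r in place_of("relay",p)])
t_=get_image("top"); print(rect_top(t_,"blue",60,80,[485,-5]))
print(rect_top(t_,"any",40,60,[609,-227]))
E
```

```text
293.0 [ 0.53  0.08 -0.6   1.84  0.05  1.23 -1.26] 2.8667
[537.30523148  18.57919459 479.25756941] [-0.23137142 -0.09836142 -0.96788031]
(array([481.15896606,  -6.7854805 ]), 23.36454200744629, (43.77461624145508, 31.935237884521484), np.float64(70.03231699925037), 566)
[(0.94, array([483.4,  -4.7,   0. ]))]
(array([0., 0.]), 0.0, (0.0, 0.0), np.float64(nan), 0)
(array([ 608.70916748, -221.50283813]), -3.6211395263671875, (100.3853530883789, 89.12886047363281), np.float64(50.04117298056647), 808)
  return _methods._mean(a, axis=axis, dtype=dtype,
  ret = ret.dtype.type(ret / rcount)
```

View pics/w1.png

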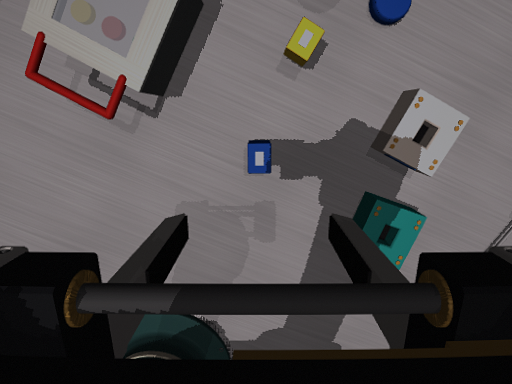

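The wrist view shows the blue relay alone at (259,157), with the white socket at (428,132). The relay is at (481,-6.8), yaw 23.4°. I grasp it, lift it, and measure the socket from the same relative pose, so that camera bias mostly cancels.

```bash
cat > s2.py <<'E'
from h import *
c=[481.3,-6.7]; y=np.radians(293.4)
move_ptp([*c,120],down(y)); move_linear([*c,33]); grip(20,25); sleep(.2)
s=sense(); print(s["gripper_width"],s["eef_pos"],s["force"].round(1))
move_linear([*c,170],max_speed=250)
p=get_image("wrist"); print("held",sense()["gripper_width"])
# socket view from same relative pose
ys=np.radians(270-3.6)
off=R.from_euler("z",ys-y).apply([470-481.3,-10+6.7,0])
move_ptp([608.7+off[0],-221.5+off[1],300],down(ys))
p=get_image("wrist"); save(p,"w2"); print(rect_top(p,"any",45,55,[608,-222]))
for r in place_of("socket_mouth",p): print(r["score"],r["point"],onplane(p,r["point"],50)[0].round(1))
# hole: points lower than 45 or dark pixels inside block
g=p["frame"].max(2); u,v=proj(p,[608.7,-221.5,50])[0].round().astype(int); print(u,v,g[v-30:v+30:6,u-30:u+30:6])
s=sense(); print(s["eef_pos"],s["qpos"].round(2),s["gripper_width"],s["time_s"])
E
python3 s2.py
```

```text
33.8082796692557 [481.31425473  -6.70444208  32.99654287] [-0.4  0.3  0.8]
held 33.75526311263298
(array([ 608.15673828, -221.77464294]), -3.5825729370117188, (99.45728302001953, 88.63327026367188), np.float64(50.17267434213613), 3638)
0.79 [261.1, 158.8] [ 603.9 -221.7   50. ]
261 156 [[187 193 190 190 191 190 159 127 128 129]
 [188 180 191 191 191 191 124 127 128 106]
 [180 178 191 191 190 191 125 127 128 104]
 [181 191 191 191 161 179  90 127 128 129]
 [176 191 191 191  13  22  21 127 127 128]
 [177 190 191 192  11  23  20 198 191 191]
 [172 190 191 192  10  21  11 191 191 191]
 [170 190 189 191 181 177 176 191 189 189]
 [165 180 190 189 189 190 188 189 190 177]
 [165 180 190 190 189 189 189 189 189 178]]
[ 596.90981585 -217.73260328  299.33229995] [ 0.61  0.4  -0.43  1.45  0.17  1.32 -1.46] 34.17036192887404 7.5667
```

View pics/w2.png

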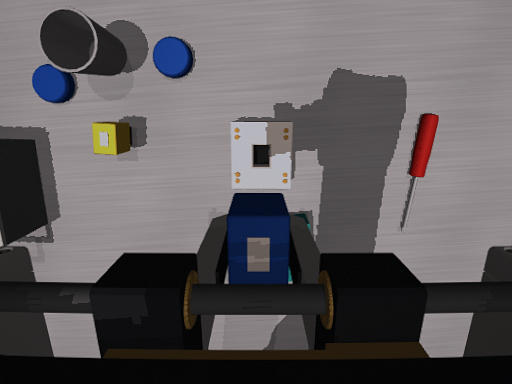

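The hole is centred in the block at pixel (261,156), and the relay is held straight. Next I insert it in small, force-watched steps.

```bash
cat > s3.py <<'E'
from h import *
y=np.radians(270-3.6); c=np.array([608.2,-221.8])
move_ptp([*c,120],down(y)); move_linear([*c,88],max_speed=80); sleep(.2); f0=sense()["force"]
d=np.array([[0,0],[1,0],[-1,0],[0,1],[0,-1],[1,1],[-1,1],[1,-1],[-1,-1],[2,0],[-2,0],[0,2],[0,-2]])*1.2
for k in d:
    a=R.from_euler("z",y-np.pi*1.5).apply([*k,0])[:2]+c
    move_linear([*a,86],max_speed=60); ok=True
    for z in np.arange(83,60.5,-1.5):
        move_linear([*a,z],max_speed=60); s=sense(); F=s["force"]-f0
        if F[2]>12 and z>63: ok=False; print("contact",k,z,F.round(1),s["eef_pos"].round(1)); break
        if F[2]>25: break
    if ok: break
print(ok,k,z,F.round(1),s["eef_pos"].round(2),s["time_s"],s["gripper_width"])
save(get_image("wrist"),"w3")
E
python3 s3.py
```

```text
True [0. 0.] 62.0 [ 0.   0.3 -1.5] [ 608.14 -221.76   61.89] 13.0667 33.716454023870284
```

It went in at the first try with no contact force. Next I press it home, release it, and check.

```bash
cat > s4.py <<'E'
from h import *
c=[608.2,-221.8]; f0=sense()["force"]
for z in np.arange(61,55,-.7):
    move_linear([*c,z],max_speed=60); s=sense(); F=s["force"]-f0
    print(z,F[2].round(1),s["eef_pos"][2].round(2))
    if F[2]>15: break
grip(60); sleep(.2); move_linear([*c,135],max_speed=200)
# view socket from behind with open jaws
ys=np.radians(270-3.6); move_ptp([597,-218,300],down(ys))
p=get_image("wrist"); save(p,"w4"); print("relay top z",rect_top(p,"blue",70,130,[608,-222],60))
for n in("side","top"):
    q=get_image(n)
    for X in cloud(q)[0][None]:
        k=np.hypot(*(X[:,:2]-c).T)<12; print(n,np.median(X[k,2]))
    b=place_of("guard_handle",q)[:2]; print([(r["score"],onplane(q,r["point"],94)[0].round(1)) for r in b])
print(sense()["time_s"])
E
python3 s4.py
```

```text
61.0 0.5 61.06
60.3 11.6 61.04
59.599999999999994 20.0 60.97
relay top z (array([ 607.84716797, -220.70228577]), -2.9914016723632812, (44.13457107543945, 31.871110916137695), np.float64(98.06331333352114), 686)
side 95.11566766317446
[(0.73, array([460.2, 251.9,  94. ])), (0.43, array([669.8, 241.1,  94. ]))]
top 681.7075178113981
[(0.9, array([475.9, 259.4,  94. ]))]
16.15
```

View pics/w4.png

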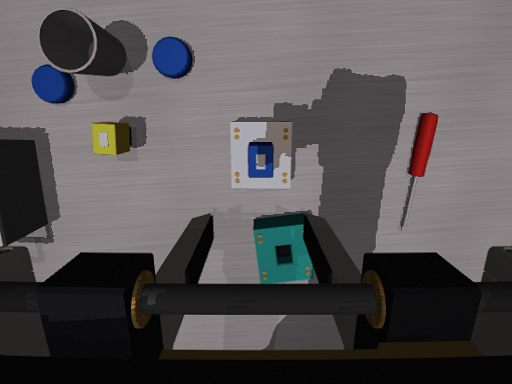

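The relay is home: its top is at z 98.06 (98 expected) and it sits square in the white socket at (261,158). Now a close look at the guard bar with the jaw along the box's x.

```bash
cat >> h.py <<'E'
def bar(p,near=(465,255),rad=130,zlo=80):
    h=cv2.cvtColor(p["frame"],cv2.COLOR_RGB2HSV).astype(int)
    m=((h[...,0]<8)|(h[...,0]>172))&(h[...,1]>150)&(h[...,2]>50)
    X,uv=cloud(p,m); k=(np.hypot(*(X[:,:2]-near).T)<rad)&(X[:,2]>zlo); return X[k],uv[k]
E
cat > s5.py <<'E'
from h import *
for y in (-5.7,174.3):
    q=inverse_kinematics([455,256,300],down(np.radians(y))); print(y,None if q is None else q.round(2))
    q=inverse_kinematics([560,245,246],down(np.radians(y))); print(y,None if q is None else q.round(2))
y=goto([445,256,300],np.radians(-5.7)); print(np.degrees(y),sense()["qpos"].round(2))
p=get_image("wrist"); save(p,"w5")
X,uv=bar(p); print(len(X),X.min(0).round(1),X.max(0).round(1))
k=X[:,2]>80; c,s,a=cv2.minAreaRect(X[k][:,:2].astype(np.float32)); print(c,s,a)
for n in("guard_handle","guard_hinge"): print(n,[(r["score"],r["point"],onplane(p,r["point"],94)[0].round(1)) for r in place_of(n,p)])
np.save("barX.npy",X); print(sense()["time_s"])
t_=get_image("top"); print("box top (top cam)",rect_top(t_,"any",85,100,[590,245],115))
E
python3 s5.py
```

```text
-5.7 [ 0.3   0.29 -1.04  1.72  0.26  1.28 -0.9 ]
-5.7 [ 0.21  0.52 -0.95  1.58  0.43  1.27 -0.9 ]
174.3 [ 0.33  0.3  -1.08  1.72  0.27  1.29  2.23]
174.3 [ 0.29  0.58 -1.08  1.58  0.52  1.31  2.17]
-5.7 [ 0.31  0.26 -1.05  1.74  0.24  1.28 -0.9 ]
1286 [455.9 189.9  93.5] [524.5 313.4 102.3]
(489.956298828125, 251.1012420654297) (120.74348449707031, 58.817867279052734) 84.7550277709961
guard_handle [(0.97, [272.7, 169.4], array([465.9, 253.2,  94. ]))]
guard_hinge [(0.97, [417.3, 170.1], array([663.6, 232.2,  94. ]))]
18.1083
box top (top cam) (array([577.2824707 , 242.19396973]), -5.294288635253906, (183.9801788330078, 160.36807250976562), np.float64(96.78700020203246), 2437)
```

View pics/w5.png

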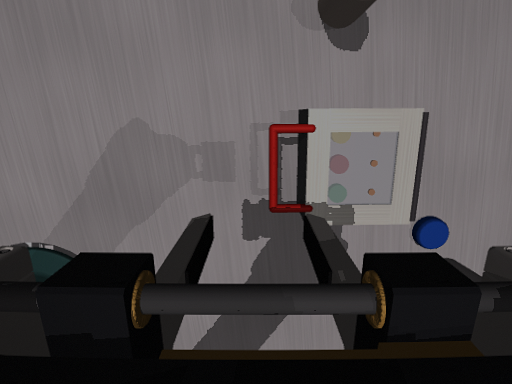

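The bar middle is at about (466.5,253.2,94) with box yaw -5.25° (pixel (273,169)); the network's hinge point agrees. Next I grip the bar and raise it on an arc.

```bash
cat > s6.py <<'E'
from h import *
yaw=np.radians(-5.25); ex=np.array([np.cos(yaw),np.sin(yaw),0]); B=np.array([466.5,253.2,94.]); H=B+198*ex
P=lambda th:H+198*(-np.cos(th)*ex+np.sin(th)*np.array([0,0,1]))-[0,0,19]
grip(36,20)
move_ptp(P(0)+[0,0,60],down(yaw)); move_linear(P(0),max_speed=100)
f0=sense()["force"]; grip(5,20); sleep(.2); s=sense(); print(s["gripper_width"],(s["force"]-f0).round(1),s["eef_pos"].round(1))
if 9<s["gripper_width"]<15:
    for d in np.arange(7.5,60.1,7.5):
        move_linear(P(np.radians(d)),max_speed=80); s=sense(); F=s["force"]-f0
        print(d,F.round(1),s["gripper_width"].round(1),s["time_s"])
        if np.linalg.norm(F)>30: break
sleep(.3); s=sense(); print(s["eef_pos"].round(1),(s["force"]-f0).round(1),s["qpos"].round(2))
for n in("wrist","side","top"):
    p=get_image(n); save(p,"e_"+n); X,uv=bar(p,near=(590,245),rad=140,zlo=110)
    rel=X-H; x=rel@ex; z=rel[:,2]
    if len(X): print(n,len(X),"bar end angle deg (farthest pts)",np.degrees(np.arctan2(z,-x))[np.hypot(x,z)>185].mean().round(1),np.hypot(x,z).max().round(1))
    Y,_=cloud(p); r=Y-H; x=r@ex; z=r[:,2]; yy=r@np.array([-ex[1],ex[0],0]); rad=np.hypot(x,z)
    k=(abs(yy)<70)&(rad>60)&(rad<150)&(z>20); 
    if k.sum()>50: print(n,k.sum(),"panel angle",np.median(np.degrees(np.arctan2(z,-x))[k]).round(1))
E
python3 s6.py; python3 -c "
import cv2;cv2.imwrite('pics/e.png',cv2.resize(cv2.hconcat([cv2.imread('pics/e_wrist.png'),cv2.imread('pics/e_side.png')]),(800,300)))"
```

```text
11.67229942290315 [-5.2  1.6  1.2] [466.1 253.2  74.9]Traceback (most recent call last):
  File "s6.py", line 10, in <module>
    print(d,F.round(1),s["gripper_width"].round(1),s["time_s"])
                       ^^^^^^^^^^^^^^^^^^^^^^^^
AttributeError: 'float' object has no attribute 'round'
[ WARN:0@0.027] global loadsave.cpp:275 findDecoder imread_('pics/e_wrist.png'): can't open/read file: check file path/integrity
[ WARN:0@0.027] global loadsave.cpp:275 findDecoder imread_('pics/e_side.png'): can't open/read file: check file path/integrity
Traceback (most recent call last):
cv2.error: OpenCV(4.12.0) /io/opencv/modules/imgproc/src/resize.cpp:4208: error: (-215:Assertion failed) !ssize.empty() in function 'resize'
```

The gripper has the bar; a print slip stopped the script at 7.5°. I continue the arc from there, with the bar position corrected by 0.5 mm.

```bash
sed -i 's/466.5,253.2/466.0,253.2/; s/\["gripper_width"\].round(1)/["gripper_width"]/; /^grip(36/d; /^move_ptp/d; s/^f0=.*/f0=np.array([0.,0,0]); s=sense(); print(s["force"].round(1),s["gripper_width"])/; s/arange(7.5,/arange(15,/' s6.py
python3 s6.py; python3 -c "
import cv2;cv2.imwrite('pics/e.png',cv2.resize(cv2.hconcat([cv2.imread('pics/e_wrist.png'),cv2.imread('pics/e_side.png')]),(800,300)))"
```

```text
[-7.3  1.4 -2. ] 11.323838629321635
15.0 [-6.2  2.  -1.2] 10.960060238539668 21.85
22.5 [-10.    1.8   0.5] 11.206971505751328 22.325
30.0 [-15.5  -0.5   5.2] 11.265210641285458 22.8
37.5 [-23.8  -3.   13.7] 11.196185463621601 23.275
45.0 [-29.8  -3.1  24.2] 11.449401738161656 23.75
[520.7 248.9 216.2] [-29.3  -3.5  24.1] [ 0.22  0.48 -0.95  1.7   0.42  1.19 -0.93]
wrist 3500 bar end angle deg (farthest pts) 44.7 205.8
wrist 7586 panel angle 45.0
side 96 bar end angle deg (farthest pts) 43.6 206.8
side 190 panel angle 43.7
top 80 bar end angle deg (farthest pts) 44.8 206.9
top 652 panel angle 45.2
```

View pics/e.png

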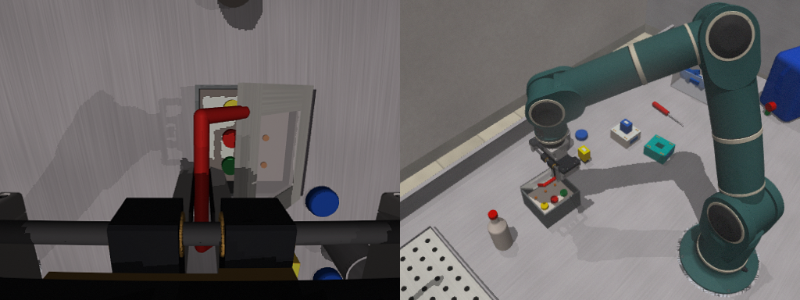

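All cameras put the guard at about 45°. The force is purely radial (about 38 N outward), so my arc runs some 3 mm inside the true one. I relieve it by adapting the radius, then continue in small steps.

```bash
cat > edit.py <<'E'
s=open("s6.py").read()
a=s.index("grip(5,20)"); 
i=s.rindex("\n",0,a)+1; j=s.index("sleep(.3)")
new='''U=np.array([0,0,1.]); r=198.
for d in [45,45,48,51,54,57,60,60,60]:
    th=np.radians(d); u=-np.cos(th)*ex+np.sin(th)*U; t=np.sin(th)*ex+np.cos(th)*U
    r=min(r+np.clip(sense()["force"]@u/15,-1.5,1.5),206); move_linear(H+r*u-[0,0,19],max_speed=60); s=sense()
    print(d,r.round(1),"Frad",(s["force"]@u).round(1),"Ftan",(s["force"]@t).round(1),s["gripper_width"],s["time_s"])
    if np.linalg.norm(s["force"])>45: break
'''
a=s.index("f0=np"); k=s.index("\n",a)+1
s=s[:i]+new+s[j:]
s=s.replace("from h import *","from h import *\nf0=np.zeros(3)",1)
open("s7.py","w").write(s)
E
python3 edit.py; python3 s7.py; python3 -c "
import cv2;cv2.imwrite('pics/g.png',cv2.resize(cv2.hconcat([cv2.imread('pics/e_wrist.png'),cv2.imread('pics/e_side.png')]),(800,300)))"
```

```text
Traceback (most recent call last):
  File "edit.py", line 2, in <module>
    a=s.index("grip(5,20)");
ValueError: substring not found
```

The edit script failed, so nothing moved and the picture is the same one. I write the script out directly.

```bash
cat > s7.py <<'E'
from h import *
yaw=np.radians(-5.25); ex=np.array([np.cos(yaw),np.sin(yaw),0]); U=np.array([0,0,1.])
H=np.array([466.0,253.2,94.])+198*ex; r=198.
for d in [45,45,48,51,54,57,60,60,60]:
    th=np.radians(d); u=-np.cos(th)*ex+np.sin(th)*U; t=np.sin(th)*ex+np.cos(th)*U
    r=min(r+np.clip(sense()["force"]@u/15,-1.5,1.5),206); move_linear(H+r*u-[0,0,19],max_speed=60); s=sense()
    print(d,round(r,1),"Frad",(s["force"]@u).round(1),"Ftan",(s["force"]@t).round(1),s["gripper_width"],s["time_s"])
    if np.linalg.norm(s["force"])>45: break
sleep(.3); s=sense(); print(s["eef_pos"].round(1),s["force"].round(1))
for n in("wrist","side","top"):
    p=get_image(n); save(p,"e_"+n)
    Y,_=cloud(p); q=Y-H; x=q@ex; z=q[:,2]; yy=q@np.array([-ex[1],ex[0],0]); rad=np.hypot(x,z)
    k=(abs(yy)<70)&(rad>60)&(rad<150)&(z>20)
    print(n,k.sum(),"panel angle",np.median(np.degrees(np.arctan2(z,-x))[k]).round(1))
E
python3 s7.py; python3 -c "
import cv2;cv2.imwrite('pics/g.png',cv2.resize(cv2.hconcat([cv2.imread('pics/e_wrist.png'),cv2.imread('pics/e_side.png')]),(800,300)))"
```

```text
45 199.5 Frad 18.4 Ftan -3.0 11.025423638848482 24.45
45 200.7 Frad 5.0 Ftan -2.0 11.722426994759495 24.7
48 201.1 Frad 6.3 Ftan -2.8 11.370348184549893 25.025
51 201.5 Frad 7.1 Ftan -3.1 11.806874945663347 25.35
54 201.9 Frad 5.9 Ftan -3.2 10.971471257866002 25.675
57 202.3 Frad 6.4 Ftan -3.1 11.092824981388363 26.0
60 202.7 Frad 6.3 Ftan -3.3 10.965819248535166 26.325
60 203.1 Frad 1.3 Ftan -2.3 11.46706367203159 26.575
60 203.2 Frad -0.6 Ftan -2.5 11.063983273884133 26.825
[561.9 244.9 251.3] [-2.2  5.8 -2.3]
wrist 4604 panel angle 60.3
side 110 panel angle 56.8
top 451 panel angle 60.8
```

View pics/g.png

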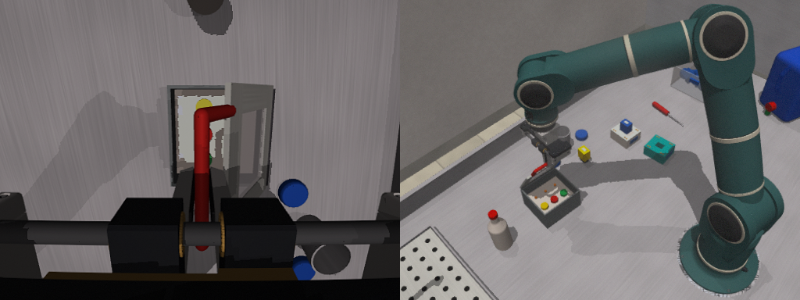

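The guard looks about 60° open and the forces have relaxed. The fitted radius of 203 mm against 198 leaves the angle a little uncertain, so I check it by a plane fit that needs no hinge position.

```bash
cat > s8.py <<'E'
from h import *
yaw=np.radians(-5.25); ex=np.array([np.cos(yaw),np.sin(yaw),0]); H=np.array([466.0,253.2,94.])+198*ex
for i in range(2):
  for n in("wrist","top"):
    p=get_image(n); Y,_=cloud(p); q=Y-H; x=q@ex; z=q[:,2]; yy=q@np.array([-ex[1],ex[0],0]); rad=np.hypot(x,z); a=np.degrees(np.arctan2(z,-x))
    k=(abs(yy)<70)&(rad>40)&(rad<145)&(z>15)&(a>45)&(a<75)
    for _ in range(4):
        c=np.cov(x[k],z[k]); w,v=np.linalg.eigh(c); m=np.array([x[k].mean(),z[k].mean()]); d=np.c_[x,z]-m; k&=abs(d@v[:,0])<max(2.5,2*np.sqrt(w[0]))
    dv=v[:,1]*np.sign(v[1,1]); off=m@v[:,0]*np.sign(v[1,0])
    print(n,k.sum(),"slope",np.degrees(np.arctan2(dv[1],-dv[0])).round(1),"rms",np.sqrt(w[0]).round(2),"plane offset from H",off.round(1))
  X,_=bar(get_image("wrist"),near=(560,248),rad=120,zlo=150); q=X-H; print("bar",np.median(q@ex).round(1),q[:,2].max().round(1))
  if i==0: sleep(.8)
s=sense(); print(s["eef_pos"].round(1),s["force"].round(1),s["gripper_width"],s["time_s"])
p=get_image("side"); X,_=cloud(p); k=np.hypot(*(X[:,:2]-[608,-222]).T)<12; print("relay top",np.percentile(X[k,2],90))
E
python3 s8.py
```

```text
wrist 5000 slope 59.4 rms 0.51 plane offset from H 1.7
top 535 slope 59.3 rms 0.92 plane offset from H 2.6
bar -100.5 178.0
wrist 4979 slope 59.5 rms 0.51 plane offset from H 1.7
top 537 slope 59.4 rms 0.95 plane offset from H 2.6
bar -100.5 177.7
[562.  244.8 251.3] [-1.4  4.9 -1.3] 11.017657496677474 28.375
relay top 99.2188504380487
```

59.4° from two cameras, steady over 0.8 s, and the bar is held firmly.

```bash
python3 -c "
from workcell import *
print(sign_off())"
```

```text
the job is handed in; nothing more can be done
None
```

The blue relay is plugged fully home in the white socket and released. The guard is held still at about 59.4° by its red bar, and I handed the job in with the arm still gripping it.

- **Relay:** It went in at the first try with the guard still shut, and I pressed it down with about 20 N. After release its top measured 98.06 mm in the wrist camera (98 mm means fully home). A last look from the side camera read 99.2 mm, which is within calibration error.
- **Guard:** Plane fits from the wrist and top cameras gave 59.3 to 59.5°, unchanged over the last 0.8 s of waiting. The bar is gripped at about 11 mm opening with a small load on the wrist, and the robot clock stood at about 28 s of the 72 s allowed.
- **What went less smoothly:** My first arc ran about 3 mm inside the guard's true path, so the pull on the bar rose to about 38 N at 45°. I relieved it by adjusting the radius before going on.
- **What disagreed:** A rougher estimate from the side camera gave 56.8°, from few points and relying on my hinge position. That is still within the 5° allowed.
- **Other things:** I did not measure the yellow relay, caps, cup, bottle and screwdriver again, but nothing looked disturbed in the pictures.

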